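# Stir the laundry scent beads

## Robot

A 7-joint arm with a two-finger parallel gripper is mounted at the origin on the work surface. World frame = base frame: x ahead of the robot, y to its left, z up, the work surface at z = 0. Lengths are in m, angles in rad, forces in N, time in s.
With the tool pointing down it reaches from about 0.425 to 0.925 m from the base axis. Payload 6.8 kg.
Tool frame: the origin (TCP) lies at the very end of the fingers, on their centre line; the grasp point (between the pads) lies 19 mm behind it; z points along the fingers, y is the line along which they close (so a half turn about z gives the same grasp; the last joint's range is limited). The gripper opens to 85 mm and grips with 20 to 120 N. Pads are 22 mm wide; open, the fingers measure 114 mm over their backs; the gripper's body (76 mm by 85 mm) begins 54 mm behind the grasp point. The pads swing forward as they close: fully open they stand 13 mm farther back than shut.
Start: joints at [1.062, 0.477, 0.022, 1.555, -0.011, 1.109, -0.083], TCP at [0.263, -0.622, 0.231] pointing down, gripper open.
Joint ranges: [-2.96, 2.96], [-0.34, 2.1], [-1.41, 1.46], [0.24, 2.44], [-1.37, 4.51], [0.17, 1.92], [-2.96, 2.96]. Speed limits (rad/s): [2.39, 2.39, 3.14, 3.14, 3.14, 3.14, 3.14].

## Interface

Orientations are given as a rotation vector (axis times angle).
In Python, from plant import bot gives the robot as it stands.
- The arm moves only by the tool drive_tool, never from a script. Its argument "targets" is one flat list of numbers, 6 for each row, row after row: the shift along the tool's x, y, z as a fraction of full scale, then the turn, a rotation vector about the tool's x, y, z as a fraction of full scale. A call has 1 to 20 rows; each row shifts and turns the commanded pose from where the row before left it, along the tool's axes as they then stand; what a row does not reach is not made up. Full scale, the value 1, is 60 mm for a shift and 10 degrees for a turn. A row lasts 1/8 s, in which the tool goes at most 62.5 mm and 10.7 degrees, less where a joint would pass 70% of its speed; a pose out of reach is approached as far as the arm can. A call with a number of a shift or a turn outside -1 to 1 is refused whole. A call with a gripper value outside its range is refused whole. "hand" is the opening, from -1 (shut) to 1 (fully open), set as the call begins (left out, the last holds). The fingers move at their own pace and stop on an object; "newtons" is the grip in N (left out, the last holds). Time passes only in rows, so rows that do not move let the fingers close. It gives the time, the measured TCP pose, the force, the opening and the grip force at its end, in the units of the state.
- bot.state(): the state, without advancing time (a new reading comes with each control period).
- bot.get_image(name): name is "side" or "top"; returns a dict with "color" (480x640x3 uint8, red, green, blue), "vertical_fov" (degrees; the focal length in pixels is half the picture's height over the tangent of half this angle, whatever the lens; pixels are square), "cx", "cy" (the principal point, pixels), "R" (3x3) and "t" (3): a world point X has camera coordinates R X + t. Camera axes: x right, y down, z forward; pixel columns grow to the right and rows downward; lengths in m; the calibration is good to about 2 mm. A picture is of the moment at which its call begins. There is no depth.
- bot.finish_job(): hands the job in; it is judged then, once.
The state is a dict: "time_s": time; "q": joint angles; "joint_vel": joint speeds; "effort": joint torques, N m; "tcp_pos": TCP position; "orientation": TCP orientation; "ft_force": force on the tool from outside, world axes, zero at the start; "wrist_torque": the same for the moment, N m; "finger_gap": opening from 0.0 (shut) to 1.0 (fully open); "grip_force": force on a finger pad.
Only numpy, scipy, OpenCV 4.12 (cv2) and the standard library are available. Lean on these libraries where they do the work, as an engineer would, in place of code of your own. Each camera call takes 0.05 s, during which the arm holds its last target. There are 200 camera calls.

## Task

Take the wooden paddle from its green rest and, with its blade down among the beads, gently stir round the bowl, at least two full turns in wide circles, until the blue and the white scent beads are well mixed: every bead has one of the other colour beside it, touching it or less than half a bead's width away. Keep all the beads in the bowl, do not press hard on bowl or beads, touch beads and bowl with the paddle only, and do not disturb the other things. Finish with the paddle lying in its rest again.

Things in the scene. Friction and masses are not known exactly. Their poses are not given: they have to be found in the camera images.
- bowl: dished grey plastic mixing bowl, fixed by its suction foot. Origin: centre of its underside, z up. Rim 188 mm across, 52 mm above the counter. Inner floor: in the middle flat, 48 mm across, 11 mm above the counter; from there it rises at about 21 degrees out to 60 mm from the axis, then at about 42 degrees to the rim. As found, blue beads lie in its +y half, white in its -y half
- paddle: wooden stirring paddle, about 60 g, lying in its rest, blade end roughly towards the robot. Origin: on the handle's axis near the centre of mass; x runs along the handle AWAY from the blade; z up as it lies. Handle: straight square bar 14 x 14 mm, x = -80 to +140 mm. Blade: 22 mm wide (y), 10 mm thick, 60 mm long, cranked from x = -75 mm down towards -x and -z, 50 degrees below the handle's line
- paddle_tip (a point): middle of the blade's end: x = -114 mm, z = -46 mm in the paddle's frame
- rest: green plastic paddle rest, fixed, 140 x 80 mm. Origin: centre of its underside, x along it. Base plate 8 mm thick; cross ribs 10 mm thick at x = -50 and +50 mm, tops 68 mm above the counter, each with two end lips (tops at 86 mm) 56 mm apart. The paddle's handle lies along x on both ribs, blade hanging beyond one; the fingers have 90 mm of room between the ribs
- rest_seat (a point): where the paddle's origin belongs when it lies in the middle of the rest: 75 mm above the counter, over the rest's origin, same axes as the rest
- detergent: white detergent bottle with orange cap, loose, 68 mm across, 170 mm high; origin at the centre of its underside. Bystander
- dosing_cup: orange dosing cup, loose, 64 mm across, 55 mm high; origin at the centre of its underside. Bystander
- peg_tray: blue tray of clothes pegs, fixed, 100 x 140 mm, 50 mm high; origin at the centre of its underside. Bystander
- blue1: blue hard, glazed, slippery scent bead, a 24 mm ball of 15 g, one of five of its colour; origin at its centre, 23 mm above the counter in the middle of the bowl, a little more farther out; it rolls back to the middle when let go
- blue2: blue hard, glazed, slippery scent bead, a 24 mm ball of 15 g, one of five of its colour; origin at its centre, 23 mm above the counter in the middle of the bowl, a little more farther out; it rolls back to the middle when let go
- blue3: blue hard, glazed, slippery scent bead, a 24 mm ball of 15 g, one of five of its colour; origin at its centre, 23 mm above the counter in the middle of the bowl, a little more farther out; it rolls back to the middle when let go
- blue4: blue hard, glazed, slippery scent bead, a 24 mm ball of 15 g, one of five of its colour; origin at its centre, 23 mm above the counter in the middle of the bowl, a little more farther out; it rolls back to the middle when let go
- blue5: blue hard, glazed, slippery scent bead, a 24 mm ball of 15 g, one of five of its colour; origin at its centre, 23 mm above the counter in the middle of the bowl, a little more farther out; it rolls back to the middle when let go
- white1: white hard, glazed, slippery scent bead, a 24 mm ball of 15 g, one of five of its colour; origin at its centre, 23 mm above the counter in the middle of the bowl, a little more farther out; it rolls back to the middle when let go
- white2: white hard, glazed, slippery scent bead, a 24 mm ball of 15 g, one of five of its colour; origin at its centre, 23 mm above the counter in the middle of the bowl, a little more farther out; it rolls back to the middle when let go
- white3: white hard, glazed, slippery scent bead, a 24 mm ball of 15 g, one of five of its colour; origin at its centre, 23 mm above the counter in the middle of the bowl, a little more farther out; it rolls back to the middle when let go
- white4: white hard, glazed, slippery scent bead, a 24 mm ball of 15 g, one of five of its colour; origin at its centre, 23 mm above the counter in the middle of the bowl, a little more farther out; it rolls back to the middle when let go
- white5: white hard, glazed, slippery scent bead, a 24 mm ball of 15 g, one of five of its colour; origin at its centre, 23 mm above the counter in the middle of the bowl, a little more farther out; it rolls back to the middle when let go
There are look-alikes about, which are no part of the job. What is meant by the bowl is not yellow, and is the larger of those in its own colour.

How it is judged:
On the way, in this order (a step that is already met when the one before it is completed fails the run):
1. the paddle is lifted clear of its rest (z of paddle in the frame of rest_seat above 0.04 m), for 0.1 s.
2. the blade is down among the beads (tip less than 22 mm above the middle of the bowl's floor), at least 10 mm to the side where the blue beads lay (+y of the bowl) (z of paddle_tip in the frame of bowl below 0.033 m and horizontal distance between paddle_tip and bowl below 0.07 m and y of paddle_tip in the frame of bowl above 0.01 m), for 0.02 s.
3. then as deep on the side where the white beads lay (z of paddle_tip in the frame of bowl below 0.033 m and horizontal distance between paddle_tip and bowl below 0.07 m and y of paddle_tip in the frame of bowl below -0.01 m), for 0.02 s.
4. then round again to the first side (all of step 2), for 0.02 s.
5. and round again to the other side (all of step 3), for 0.02 s.
At the end, for the whole second after the job is handed in: Every bead's centre is under 36 mm from one of the other colour; all beads still, within 75 mm of the bowl's axis; paddle still in its rest: origin within 35 mm along, 22 mm across, -6 to +8 mm in height of the seat, parallel to the rest within 0.25 rad ((distance between blue1 and white1 below 0.036 m or distance between blue1 and white2 below 0.036 m or distance between blue1 and white3 below 0.036 m or distance between blue1 and white4 below 0.036 m or distance between blue1 and white5 below 0.036 m) and (distance between blue2 and white1 below 0.036 m or distance between blue2 and white2 below 0.036 m or distance between blue2 and white3 below 0.036 m or distance between blue2 and white4 below 0.036 m or distance between blue2 and white5 below 0.036 m) and (distance between blue3 and white1 below 0.036 m or distance between blue3 and white2 below 0.036 m or distance between blue3 and white3 below 0.036 m or distance between blue3 and white4 below 0.036 m or distance between blue3 and white5 below 0.036 m) and (distance between blue4 and white1 below 0.036 m or distance between blue4 and white2 below 0.036 m or distance between blue4 and white3 below 0.036 m or distance between blue4 and white4 below 0.036 m or distance between blue4 and white5 below 0.036 m) and (distance between blue5 and white1 below 0.036 m or distance between blue5 and white2 below 0.036 m or distance between blue5 and white3 below 0.036 m or distance between blue5 and white4 below 0.036 m or distance between blue5 and white5 below 0.036 m) and (distance between white1 and blue1 below 0.036 m or distance between white1 and blue2 below 0.036 m or distance between white1 and blue3 below 0.036 m or distance between white1 and blue4 below 0.036 m or distance between white1 and blue5 below 0.036 m) and (distance between white2 and blue1 below 0.036 m or distance between white2 and blue2 below 0.036 m or distance between white2 and blue3 below 0.036 m or distance between white2 and blue4 below 0.036 m or distance between white2 and blue5 below 0.036 m) and (distance between white3 and blue1 below 0.036 m or distance between white3 and blue2 below 0.036 m or distance between white3 and blue3 below 0.036 m or distance between white3 and blue4 below 0.036 m or distance between white3 and blue5 below 0.036 m) and (distance between white4 and blue1 below 0.036 m or distance between white4 and blue2 below 0.036 m or distance between white4 and blue3 below 0.036 m or distance between white4 and blue4 below 0.036 m or distance between white4 and blue5 below 0.036 m) and (distance between white5 and blue1 below 0.036 m or distance between white5 and blue2 below 0.036 m or distance between white5 and blue3 below 0.036 m or distance between white5 and blue4 below 0.036 m or distance between white5 and blue5 below 0.036 m) and horizontal distance between each of blue1, blue2, blue3, blue4, blue5, white1, white2, white3, white4, white5 and bowl below 0.075 m and linear speed of each of blue1, blue2, blue3, blue4, blue5, white1, white2, white3, white4, white5 below 0.03 m/s and x of paddle in the frame of rest_seat between -0.035 and 0.035 m and y of paddle in the frame of rest_seat between -0.022 and 0.022 m and z of paddle in the frame of rest_seat between -0.006 and 0.008 m and angle between the x axis of paddle and the x axis of rest, either way round below 0.25 rad and linear speed of paddle below 0.02 m/s); the robot touches nothing.
It fails at once if a bead leaves the bowl (horizontal distance between any of blue1, blue2, blue3, blue4, blue5, white1, white2, white3, white4, white5 and bowl above 0.1 m).
It fails at once if the robot itself, not the paddle, touches a bead or pushes the bowl (contact force between the fingers and blue1 above 0.5 N or contact force between the fingers and blue2 above 0.5 N or contact force between the fingers and blue3 above 0.5 N or contact force between the fingers and blue4 above 0.5 N or contact force between the fingers and blue5 above 0.5 N or contact force between the fingers and white1 above 0.5 N or contact force between the fingers and white2 above 0.5 N or contact force between the fingers and white3 above 0.5 N or contact force between the fingers and white4 above 0.5 N or contact force between the fingers and white5 above 0.5 N or contact force between any of the fingers, the arm and bowl above 2 N).
It fails at once if the paddle is pressed on the bowl with more than 40 N (contact force between paddle and bowl above 40 N).
It fails at once if a bead is squeezed by the paddle with more than 40 N (contact force between paddle and blue1 above 40 N or contact force between paddle and blue2 above 40 N or contact force between paddle and blue3 above 40 N or contact force between paddle and blue4 above 40 N or contact force between paddle and blue5 above 40 N or contact force between paddle and white1 above 40 N or contact force between paddle and white2 above 40 N or contact force between paddle and white3 above 40 N or contact force between paddle and white4 above 40 N or contact force between paddle and white5 above 40 N).
It fails at once if the detergent or the dosing cup is moved more than 20 mm (distance of any of detergent, dosing_cup from where it was at the start of the episode above 0.02 m).
It also fails if it takes over 72 s, if anything falls off the work surface, if the arm or the gripper's body presses on something with over 40 N, if the wrist force passes 120 N, or if a joint passes its speed limit or range.

## Working session

There is one attempt and no reset: what is moved stays moved. The work goes in short steps, Python scripts to look and compute and a tool call to move; the robot and the scene stay as the last step left them, time stands still between calls to the robot, and variables do not carry over. Pictures are saved under pics/ and viewed, at most 10 in all, crops included, and the job is handed in when it is done.

Besides the shell and the picture viewer there is one more tool, called after "Emit:" as a command line: name --argument value ..., lists and objects as JSON in quotes. drive_tool: Moves the arm, as the interface text tells. Its arguments: {"type":"object","properties":{"targets":{"type":"array","items":{"type":"number"}},"hand":{"type":"number"},"newtons":{"type":"number"}},"required":["targets"]}

```bash
mkdir -p pics
cat > h.py <<'E'
import numpy as np, cv2
from plant import bot
def ray(im,u,v,z):
    f=240/np.tan(np.radians(im["vertical_fov"])/2)
    R=np.array(im["R"]);t=np.array(im["t"])
    d=R.T@np.array([(u-im["cx"])/f,(v-im["cy"])/f,1]);c=-R.T@t
    return c+d*(z-c[2])/d[2]
def proj(im,X):
    f=240/np.tan(np.radians(im["vertical_fov"])/2)
    p=np.array(im["R"])@np.array(X)+np.array(im["t"])
    return im["cx"]+f*p[0]/p[2], im["cy"]+f*p[1]/p[2]
def save(im,name,crop=None,s=1):
    a=cv2.cvtColor(im["color"],cv2.COLOR_RGB2BGR)
    if crop: u0,v0,u1,v1=crop; a=a[v0:v1,u0:u1]
    cv2.imwrite("pics/"+name,cv2.resize(a,None,fx=s,fy=s,interpolation=cv2.INTER_CUBIC))
E
python3 - <<'E'
from h import *
for n in("top","side"):
    im=bot.get_image(n); save(im,n+"0.png"); print(n,im["vertical_fov"],im["cx"],im["cy"],-np.array(im["R"]).T@im["t"],np.round(im["R"],3).tolist())
print(bot.state())
E
```

```text
top 48.28301456752605 322.950775728731 243.9885298590581 [0.46793565 0.03218291 1.21950334] [[-0.028, -1.0, -0.002], [-0.996, 0.028, -0.088], [0.088, -0.0, -0.996]]
side 52.93753761298413 315.42267497118064 238.03000907648138 [0.06045788 0.82136094 0.60654711] [[-0.84, -0.543, 0.008], [-0.269, 0.404, -0.874], [0.471, -0.736, -0.485]]
{'time_s': 0.1, 'q': array([ 1.06191718,  0.47773077,  0.02234998,  1.55632023, -0.01150028,
        1.10932162, -0.0830521 ]), 'joint_vel': array([ 0.00213662, -0.00020909,  0.00020952, -0.00133339, -0.00036474,
        0.00128024, -0.00143936]), 'effort': array([ 4.40489181e-03, -5.97754669e+01,  1.61313515e+00, -2.81950986e+01,
        1.27392050e-02,  5.03507996e-03, -4.42903706e-05]), 'tcp_pos': array([ 0.26312318, -0.62103305,  0.23042781]), 'orientation': array([-3.07714950e+00, -6.25115948e-01,  7.04557253e-04]), 'ft_force': array([ 0.34568081, -0.2166899 ,  0.280176  ]), 'wrist_torque': array([ 0.00953232,  0.02051582, -0.01996751]), 'grip_force': 0.0, 'finger_gap': 1.0009038550701144}
```

View pics/top0.png

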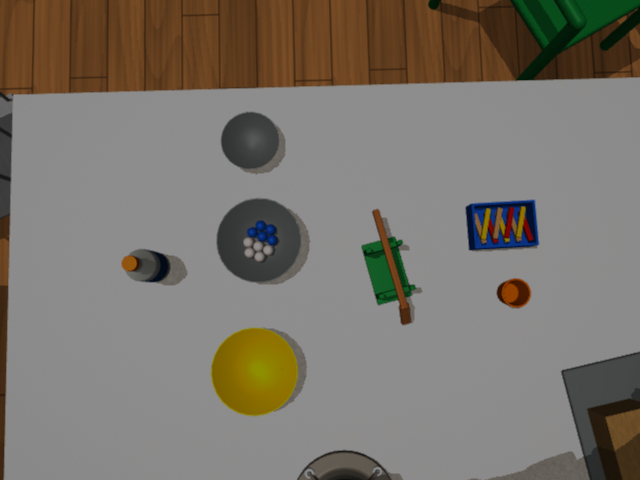

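View pics/side0.png

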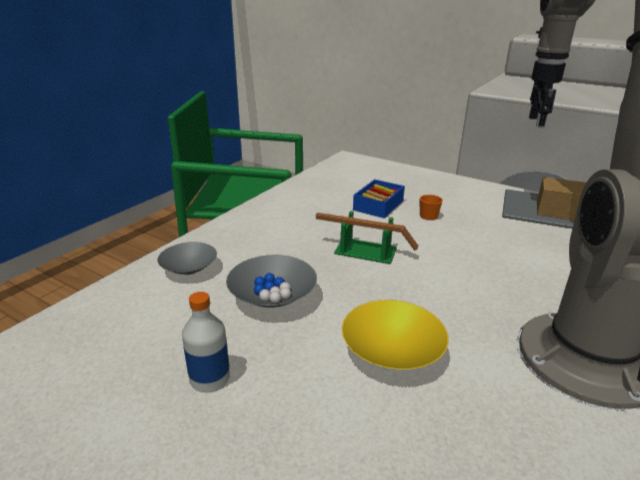

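The bowl could be any of three: the large grey one with beads (259,240), the small grey one (250,140), or the yellow one (255,371). I choose the large grey one. There is only one paddle, at (393,265), on the green rest at (388,270), and its blade end is at (405,318). The green chair is background. I'll check this in one close crop.

Run:
```python
from h import *
im=bot.get_image("top"); save(im,"c1.png",(205,190,425,330),3.6)
```

```text
(no output)
```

View pics/c1.png

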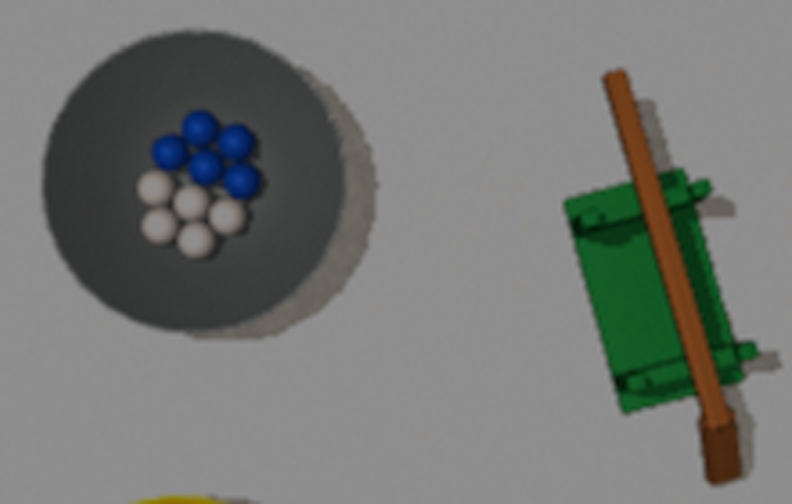

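The crop shows the large grey bowl holding the beads, rim centre at about (259,240). Blue beads are up and right, white are down and left. The paddle handle runs from (376,210) to (404,307), with the blade towards the robot.

Run:
```python
from h import *
im=bot.get_image("top")
P=lambda x,y,z: ray(im,205+x/3.6-.36,190+y/3.6-.36,z)
print("bowl",P(194.5,180.5,.052),"diam",P(43,180,.052)[1]-P(346,180,.052)[1])
b=np.mean([P(*p,.028) for p in[(200,128),(237,140),(170,152),(205,166),(242,180)]],0)
w=np.mean([P(*p,.028) for p in[(155,187),(160,226),(196,240),(191,203),(227,216)]],0)
print("blue",b,"white",w,"dir",np.degrees(np.arctan2(*(b-w)[[1,0]])))
c=[P(*p,.008) for p in[(566,202),(685,170),(743,378),(625,412)]]
print("rest",np.mean(c,0),[np.linalg.norm(c[i]-c[i-1]) for i in range(4)])
a=(c[0]+c[1]-c[2]-c[3]);print("rest yaw",np.degrees(np.arctan2(a[1],a[0])))
f=P(615,73,.082);n=P(715,422,.082);d=f-n
print("paddle far",f,"near",n,np.linalg.norm(d),"yaw",np.degrees(np.arctan2(d[1],d[0])),"origin",f-.14*d/np.linalg.norm(d))
im=bot.get_image("side")
for q in [P(194.5,180.5,.052),f,n,np.mean(c,0)]: print(np.round(proj(im,q),1))
print("det",ray(bot.get_image("top"),132,264,.165))
```

```text
bowl [0.58413693 0.17244873 0.052     ] diam 0.1843773966225008
blue [0.60330084 0.16490239 0.028     ] white [0.56557194 0.18110233 0.028     ] dir -23.23759049050233
rest [ 0.51126216 -0.10999729  0.008     ] [np.float64(0.13647163588572936), np.float64(0.07793926065358937), np.float64(0.13529011298676188), np.float64(0.07693915885821498)]
rest yaw 13.474634790229855
paddle far [ 0.63836708 -0.08268921  0.082     ] near [ 0.43033454 -0.13368119  0.082     ] 0.2141908551610179 yaw 13.772538861018575 origin [ 0.50239229 -0.11601873  0.082     ]
[258.7 239.8]
[315.9 212.9]
[402.1 226.6]
[365.  248.4]
det [0.53198811 0.40947149 0.165     ]
```

Emit:
drive_tool --targets '[0.3,-0.36,0,0,0,0.92,0.6,-0.72,0,0,0,0,0.6,-0.72,0,0,0,0,0.6,-0.72,0,0,0,0,0.6,-0.72,0,0,0,0,0.6,-0.72,0,0,0,0,0.6,-0.72,0,0,0,0,0.6,-0.72,0,0,0,0,0.6,-0.72,0,0,0,0,0.6,-0.72,0.5,0,0,0,0.3,-0.36,0.5,0,0,0,0,0,0,0,0,0,0,0,0,0,0,0]' --hand 1 --newtons 100

```text
time_s: 1.92
tcp_pos: [0.5056, -0.1167, 0.1724]
orientation: [3.118, 0.375, 0.0]
ft_force: [-0.8, -0.5, 0.1]
finger_gap: 0.999
grip_force: 0.0
```

Emit:
drive_tool --targets '[0.05,-0.02,0.5,0,0,0,0.05,-0.02,0.5,0,0,0,0,0,0.5,0,0,0,0,0,0.3,0,0,0,0,0,0.14,0,0,0,0,0,0,0,0,0,0,0,0,0,0,0]'

```text
time_s: 2.8
tcp_pos: [0.5116, -0.1124, 0.0565]
orientation: [3.118, 0.375, 0.003]
ft_force: [0.5, 0.9, 0.6]
finger_gap: 1.002
grip_force: 0.0
```

Emit:
drive_tool --targets '[0,0,0,0,0,0,0,0,0,0,0,0,0,0,0,0,0,0,0,0,0,0,0,0,0,0,0,0,0,0,0,0,0,0,0,0,0,0,0,0,0,0]' --hand -1 --newtons 100

```text
time_s: 3.68
tcp_pos: [0.511, -0.112, 0.0558]
orientation: [3.119, 0.376, 0.0]
ft_force: [-1.2, -0.1, 5.2]
finger_gap: 0.141
grip_force: 97.6
```

Emit:
drive_tool --targets '[0,0,-0.3,0,0,0,0,0,-0.6,0,0,0,0,0,-0.8,0,0,0,0,0,-0.8,0,0,0,0,0,0,0,0.5,0,0,0,0,0,0.5,0,0,0,0,0,0.5,0,0,0,0,0,0.5,0,0,0,0,0,0.5,0,0,0,0,0,0.5,0,0,0,0,0,0,0,0,0,0,0,0,0]'

```text
time_s: 5.18
tcp_pos: [0.5113, -0.1119, 0.2058]
orientation: [-2.955, -0.357, -0.79]
ft_force: [0.2, 0.1, -0.3]
finger_gap: 0.142
grip_force: 97.5
```

Run:
```python
from h import *
a=bot.get_image("top");b=bot.get_image("side")
A=cv2.resize(a["color"][170:370,300:460],None,fx=2.5,fy=2.5,interpolation=2)
B=cv2.resize(b["color"][120:280,290:450],None,fx=2.5,fy=2.5,interpolation=2)
B=cv2.copyMakeBorder(B,0,100,0,0,0)
cv2.imwrite("pics/l1.png",cv2.cvtColor(np.hstack([A,B]),4))
s=bot.state();print(s["tcp_pos"],s["orientation"],s["q"])
```

```text
[ 0.51177058 -0.11152899  0.20598361] [-2.95443642 -0.35820999 -0.79172999] [ 0.61511955  0.11238191 -0.3941177   2.25523001 -0.55598689  0.36065859
 -0.61454633]
```

View pics/l1.png

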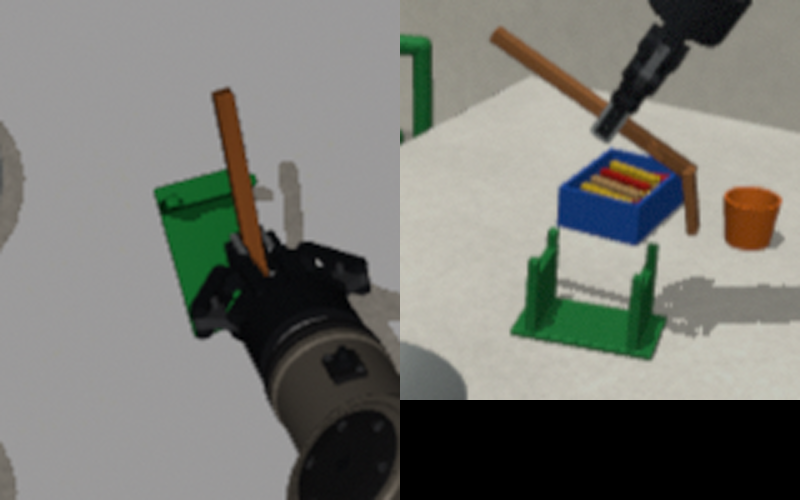

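```bash
cat >> h.py <<'E'
from scipy.spatial.transform import Rotation as Ro
TIP=np.array([-.122,0,.027])
def world(p,s): return s["tcp_pos"]+Ro.from_rotvec(s["orientation"]).apply(p)
E
python3 - <<'E'
from h import *
s=bot.state();a=bot.get_image("top");b=bot.get_image("side")
M=Ro.from_rotvec(s["orientation"]).as_matrix();print(np.round(M,3).tolist())
tip=world(TIP,s);print(tip,"side pred",proj(b,tip),"seen 406.8 212.8")
e=world([.132,0,-.026],s);print("far end top",proj(a,e),"seen 389.2,207")
e=world([.132,0,-.019],s);print("far end side",proj(b,e),"seen",290+(497-400)/2.5,120+35/2.5)
# x sensitivity
e=world([.142,0,-.019],s);print(proj(b,e))
e=world([-.112,0,.027],s);print(proj(b,e))
B=np.array([.5841,.1724]);print("tip->bowl",B-tip[:2])
E
```

```text
[[0.841, 0.239, 0.486], [0.207, -0.971, 0.119], [0.5, 0.0, -0.866]]
[ 0.42229167 -0.13356894  0.12159898] side pred (np.float64(406.95140667967144), np.float64(212.28496131742486)) seen 406.8 212.8
far end top (np.float64(390.3384920719776), np.float64(207.44365299556046)) seen 389.2,207
far end side (np.float64(326.8601434146037), np.float64(132.35742640216094)) seen 328.8 134.0
(np.float64(323.2358467200244), np.float64(129.77916807190547))
(np.float64(403.4096730055075), np.float64(209.76519194539114))
tip->bowl [0.16180833 0.30596894]
```

Emit:
drive_tool --targets '[0.28,-0.27,0.165,0,0,0,0.565,-0.54,0.325,0,0,0,0.565,-0.54,0.325,0,0,0,0.565,-0.54,0.325,0,0,0,0.565,-0.54,0.325,0,0,0,0.565,-0.54,0.325,0,0,0,0.565,-0.54,0.325,0,0,0,0.28,-0.27,0.165,0,0,0,0,0,0,0,0,0,0,0,0,0,0,0]'

```text
time_s: 6.62
tcp_pos: [0.7222, 0.1727, 0.205]
orientation: [-2.956, -0.356, -0.79]
ft_force: [-0.2, -0.9, -0.3]
finger_gap: 0.142
grip_force: 97.6
```

```bash
cat >> h.py <<'E'
B=np.array([.5841,.1724]); BY=np.radians(-23.2)   # bowl centre, world angle of bowl +y
def tipbowl(s):
    t=world(TIP,s); d=t[:2]-B; return np.hypot(*d)*1e3, np.degrees(np.arctan2(d[1],d[0])-BY), t[2]*1e3
def pt(r,a,z):  # a: angle from bowl +y, deg ccw
    th=BY+np.radians(a); return np.array([B[0]+r*np.cos(th)/1e3,B[1]+r*np.sin(th)/1e3,z/1e3])
def rows(path,s=None):
    s=s or bot.state(); p=world(TIP,s); R=Ro.from_rotvec(s["orientation"]); out=[]; acc=p
    for q in path:
        d=np.round(R.inv().apply(q-acc)/.06,2); acc=acc+R.apply(d*.06); out+=[*d.tolist(),0,0,0]
    print([0 if v==0 else v for v in out])
def circ(r0,r1,a0,a1,z0,z1,n): return [pt(r0+(r1-r0)*k/n,a0+(a1-a0)*k/n,z0+(z1-z0)*k/n) for k in range(1,n+1)]
E
python3 - <<'E'
from h import *
s=bot.state();print(s["tcp_pos"],s["ft_force"],tipbowl(s))
im=bot.get_image("side");print(proj(im,world(TIP,s)))
a=bot.get_image("top")
A=cv2.resize(a["color"][170:320,190:350],None,fx=2.5,fy=2.5,interpolation=2)
C=cv2.resize(im["color"][200:350,200:360],None,fx=2.5,fy=2.5,interpolation=2)
cv2.imwrite("pics/l2.png",cv2.cvtColor(np.hstack([A,C]),4))
rows([pt(54,0,90),pt(54,0,65),pt(54,0,45),pt(54,0,34),pt(54,0,32)])
E
```

```text
[0.7221713  0.17266098 0.20495937] [-0.17227812 -0.92424775 -0.29146094] (np.float64(53.09199891179512), np.float64(-0.9223580899061018), np.float64(120.69874633607506))
(np.float64(257.40515498080157), np.float64(237.93248618433185))
[-0.24, -0.01, 0.46, 0, 0, 0, -0.21, -0.01, 0.36, 0, 0, 0, -0.16, 0, 0.29, 0, 0, 0, -0.1, 0, 0.16, 0, 0, 0, -0.01, 0, 0.03, 0, 0, 0]
```

View pics/l2.png

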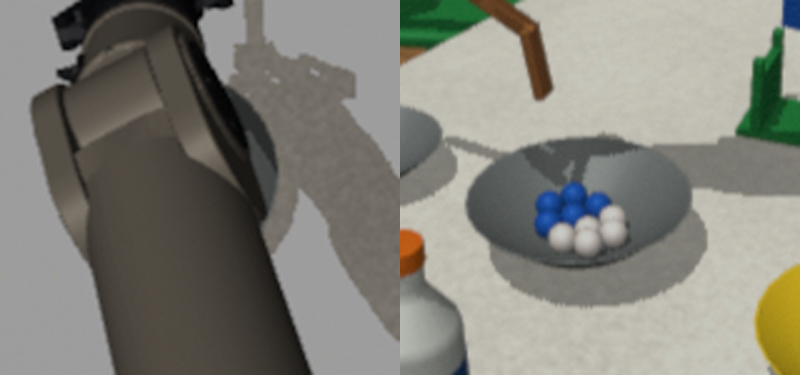

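The side view shows the blade tip at about (256,239), as predicted, above the far blue side of the bowl. I'm going down.

Emit:
drive_tool --targets '[-0.24,-0.01,0.46,0,0,0,-0.21,-0.01,0.36,0,0,0,-0.16,0,0.29,0,0,0,-0.1,0,0.16,0,0,0,-0.01,0,0.03,0,0,0,0,0,0,0,0,0,0,0,0,0,0,0]'

```text
time_s: 7.6
tcp_pos: [0.7245, 0.1752, 0.1175]
orientation: [-2.954, -0.356, -0.794]
ft_force: [-0.9, -0.2, 0.1]
finger_gap: 0.143
grip_force: 97.6
```

Run:
```python
from h import *
s=bot.state();print(s["ft_force"],tipbowl(s))
rows(circ(54,40,0,360,32,27,20))
```

```text
[-0.92481562 -0.17138564  0.12321138] (np.float64(54.47116672123121), np.float64(2.6802800384647907), np.float64(32.962480339896125))
[0.07, -0.22, 0.06, 0, 0, 0, 0.03, -0.28, 0.02, 0, 0, 0, -0.05, -0.26, -0.02, 0, 0, 0, -0.11, -0.24, -0.06, 0, 0, 0, -0.17, -0.18, -0.09, 0, 0, 0, -0.21, -0.12, -0.12, 0, 0, 0, -0.22, -0.03, -0.12, 0, 0, 0, -0.22, 0.05, -0.12, 0, 0, 0, -0.19, 0.12, -0.11, 0, 0, 0, -0.15, 0.18, -0.08, 0, 0, 0, -0.09, 0.22, -0.05, 0, 0, 0, -0.03, 0.24, -0.01, 0, 0, 0, 0.04, 0.23, 0.03, 0, 0, 0, 0.09, 0.2, 0.06, 0, 0, 0, 0.14, 0.16, 0.08, 0, 0, 0, 0.18, 0.09, 0.11, 0, 0, 0, 0.19, 0.03, 0.11, 0, 0, 0, 0.18, -0.04, 0.11, 0, 0, 0, 0.16, -0.11, 0.1, 0, 0, 0, 0.12, -0.15, 0.08, 0, 0, 0]
```

Emit:
drive_tool --targets '[0.07,-0.22,0.06,0,0,0,0.03,-0.28,0.02,0,0,0,-0.05,-0.26,-0.02,0,0,0,-0.11,-0.24,-0.06,0,0,0,-0.17,-0.18,-0.09,0,0,0,-0.21,-0.12,-0.12,0,0,0,-0.22,-0.03,-0.12,0,0,0,-0.22,0.05,-0.12,0,0,0,-0.19,0.12,-0.11,0,0,0,-0.15,0.18,-0.08,0,0,0,-0.09,0.22,-0.05,0,0,0,-0.03,0.24,-0.01,0,0,0,0.04,0.23,0.03,0,0,0,0.09,0.2,0.06,0,0,0,0.14,0.16,0.08,0,0,0,0.18,0.09,0.11,0,0,0,0.19,0.03,0.11,0,0,0,0.18,-0.04,0.11,0,0,0,0.16,-0.11,0.1,0,0,0,0.12,-0.15,0.08,0,0,0]'

```text
time_s: 10.1
tcp_pos: [0.71, 0.1797, 0.1101]
orientation: [-2.954, -0.357, -0.791]
ft_force: [-2.3, -0.1, 0.4]
finger_gap: 0.146
grip_force: 97.8
```

Run:
```python
from h import *
s=bot.state();print(s["ft_force"],tipbowl(s))
im=bot.get_image("side"); save(im,"s1.png",(200,230,340,330),3)
rows(circ(40,32,0,360,26,24,20))
```

```text
[-2.33880866 -0.08303403  0.41144617] (np.float64(39.2552915552361), np.float64(1.2774989689575567), np.float64(25.691723433134612))
[0.07, -0.13, 0.04, 0, 0, 0, 0.03, -0.2, 0.02, 0, 0, 0, -0.04, -0.2, -0.02, 0, 0, 0, -0.08, -0.18, -0.04, 0, 0, 0, -0.12, -0.14, -0.07, 0, 0, 0, -0.16, -0.09, -0.09, 0, 0, 0, -0.16, -0.03, -0.1, 0, 0, 0, -0.17, 0.04, -0.09, 0, 0, 0, -0.15, 0.09, -0.08, 0, 0, 0, -0.11, 0.13, -0.07, 0, 0, 0, -0.07, 0.17, -0.04, 0, 0, 0, -0.03, 0.18, -0.01, 0, 0, 0, 0.03, 0.18, 0.02, 0, 0, 0, 0.07, 0.16, 0.04, 0, 0, 0, 0.11, 0.13, 0.07, 0, 0, 0, 0.14, 0.07, 0.08, 0, 0, 0, 0.15, 0.03, 0.08, 0, 0, 0, 0.14, -0.03, 0.09, 0, 0, 0, 0.13, -0.08, 0.08, 0, 0, 0, 0.1, -0.12, 0.06, 0, 0, 0]
```

View pics/s1.png

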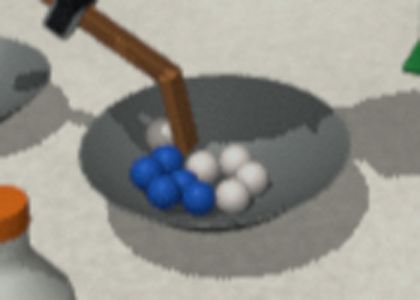

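After one turn the cluster has rotated almost as a block, with one white bead left behind the blade. The next turn goes in tighter.

Emit:
drive_tool --targets '[0.07,-0.13,0.04,0,0,0,0.03,-0.2,0.02,0,0,0,-0.04,-0.2,-0.02,0,0,0,-0.08,-0.18,-0.04,0,0,0,-0.12,-0.14,-0.07,0,0,0,-0.16,-0.09,-0.09,0,0,0,-0.16,-0.03,-0.1,0,0,0,-0.17,0.04,-0.09,0,0,0,-0.15,0.09,-0.08,0,0,0,-0.11,0.13,-0.07,0,0,0,-0.07,0.17,-0.04,0,0,0,-0.03,0.18,-0.01,0,0,0,0.03,0.18,0.02,0,0,0,0.07,0.16,0.04,0,0,0,0.11,0.13,0.07,0,0,0,0.14,0.07,0.08,0,0,0,0.15,0.03,0.08,0,0,0,0.14,-0.03,0.09,0,0,0,0.13,-0.08,0.08,0,0,0,0.1,-0.12,0.06,0,0,0]'

```text
time_s: 12.65
tcp_pos: [0.7029, 0.1787, 0.1081]
orientation: [-2.954, -0.357, -0.792]
ft_force: [-0.0, 0.2, -0.5]
finger_gap: 0.144
grip_force: 97.7
```

```bash
cat >> h.py <<'E'
def beads():
    "bead centres in bowl frame (mm) from side view, by colour blobs/circles"
    im=bot.get_image("side"); c=im["color"]
    return im
E
python3 - <<'E'
from h import *
s=bot.state();print(s["ft_force"],tipbowl(s))
im=bot.get_image("side"); c=im["color"]; 
hsv=cv2.cvtColor(c,cv2.COLOR_RGB2HSV)[240:320,210:330]
g=cv2.cvtColor(c,cv2.COLOR_RGB2GRAY)[240:320,210:330]
# ascii map
for y in range(15,70,2):
    print(''.join('B' if hsv[y,x,1]>150 and 100<hsv[y,x,0]<130 else 'o' if hsv[y,x,1]>100 and hsv[y,x,0]<20 else 'W' if g[y,x]>125 else '.' for x in range(15,105)))
rows(circ(32,28,0,360,24,22,18))
rows(circ(32,30,0,-360,24,22,18))
E
```

```text
[-0.02766522  0.24190414 -0.51016761] (np.float64(33.2005885946874), np.float64(-4.774758642552239), np.float64(23.748062284308315))
WWWWWWWWWWWWWWWWWWWWWWWWW.oooooooooooo.WWW..............WWWWWWWWWWWWWWWWWWWWWWWWWWWWWWWWWW
WWWWWWWWWWWWWWWWWWWWWWWWWWW..oooooooooo.............................WWWWWWWWWWWWWWWWWWWWWW
WWWWWWWWWWWWWWWWWWWWWWW........oooooooo...................................WWWWWWWWWWWWWWWW
WWWWWWWWWWWWWWWWWW.............ooooooooo.......................................WWWWWWWWWWW
WWWWWWWWWWWWWWW.................oooooooo..........................................WWWWWWWW
WWWWWWWWWWWW....................ooooooooo............................................WWWWW
WWWWWWWWWW.......................oooooooo................................................W
WWWWWW...........................oooooooo.................................................
WWWW..............................oooooooo................................................
WWWW.........................WWWWW.ooooooo................................................
WWW.........................WWWWWWWoooooooo..............
[... 1902 characters left out ...]
 0.04, 0.16, 0.02, 0, 0, 0, 0.08, 0.14, 0.05, 0, 0, 0, 0.12, 0.1, 0.07, 0, 0, 0, 0.14, 0.05, 0.08, 0, 0, 0, 0.14, -0.02, 0.08, 0, 0, 0, 0.13, -0.06, 0.08, 0, 0, 0, 0.1, -0.12, 0.06, 0, 0, 0]
[-0.12, 0.11, -0.07, 0, 0, 0, -0.15, 0.07, -0.08, 0, 0, 0, -0.16, 0.01, -0.09, 0, 0, 0, -0.15, -0.06, -0.09, 0, 0, 0, -0.13, -0.11, -0.07, 0, 0, 0, -0.08, -0.15, -0.05, 0, 0, 0, -0.04, -0.18, -0.01, 0, 0, 0, 0.02, -0.18, 0.01, 0, 0, 0, 0.08, -0.16, 0.04, 0, 0, 0, 0.11, -0.12, 0.07, 0, 0, 0, 0.14, -0.07, 0.09, 0, 0, 0, 0.15, 0, 0.09, 0, 0, 0, 0.15, 0.05, 0.08, 0, 0, 0, 0.12, 0.11, 0.08, 0, 0, 0, 0.08, 0.15, 0.04, 0, 0, 0, 0.03, 0.17, 0.02, 0, 0, 0, -0.02, 0.17, -0.01, 0, 0, 0, -0.07, 0.15, -0.04, 0, 0, 0]
```

Two turns are done, but smooth circles move the beads as a block. I'll switch to gentle star chords through the cluster.

```bash
cat >> h.py <<'E'
def zf(r): return 15.5+.384*max(0,r-12)
def chords(R,angs,n):
    out=[]
    for a,b in zip(angs[:-1],angs[1:]):
        p,q=pt(R,a,0),pt(R,b,0)
        for k in range(1,n+1):
            m=p+(q-p)*k/n; r=np.hypot(*(m[:2]-B))*1e3; m[2]=zf(r)/1e3; out.append(m)
    return out
E
python3 - <<'E'
from h import *
rows([pt(45,0,zf(45))]+chords(45,[0,144,288,72],6))
E
```

```text
[0.18, 0.11, 0.03, 0, 0, 0, -0.16, -0.19, 0, 0, 0, 0, -0.15, -0.2, 0, 0, 0, 0, -0.14, -0.19, -0.04, 0, 0, 0, -0.1, -0.19, -0.1, 0, 0, 0, -0.08, -0.2, -0.13, 0, 0, 0, -0.07, -0.2, -0.14, 0, 0, 0, -0.05, 0.24, 0.07, 0, 0, 0, -0.04, 0.24, 0.06, 0, 0, 0, -0.03, 0.24, 0.03, 0, 0, 0, 0.02, 0.24, -0.03, 0, 0, 0, 0.03, 0.23, -0.07, 0, 0, 0, 0.04, 0.24, -0.08, 0, 0, 0, 0.08, -0.19, 0.15, 0, 0, 0, 0.09, -0.19, 0.14, 0, 0, 0, 0.11, -0.19, 0.1, 0, 0, 0, 0.14, -0.19, 0.04, 0, 0, 0, 0.16, -0.19, 0.01, 0, 0, 0, 0.17, -0.19, 0, 0, 0, 0]
```

Emit:
drive_tool --targets '[0.18,0.11,0.03,0,0,0,-0.16,-0.19,0,0,0,0,-0.15,-0.2,0,0,0,0,-0.14,-0.19,-0.04,0,0,0,-0.1,-0.19,-0.1,0,0,0,-0.08,-0.2,-0.13,0,0,0,-0.07,-0.2,-0.14,0,0,0,-0.05,0.24,0.07,0,0,0,-0.04,0.24,0.06,0,0,0,-0.03,0.24,0.03,0,0,0,0.02,0.24,-0.03,0,0,0,0.03,0.23,-0.07,0,0,0,0.04,0.24,-0.08,0,0,0,0.08,-0.19,0.15,0,0,0,0.09,-0.19,0.14,0,0,0,0.11,-0.19,0.1,0,0,0,0.14,-0.19,0.04,0,0,0,0.16,-0.19,0.01,0,0,0,0.17,-0.19,0,0,0,0]'

```text
time_s: 15.08
tcp_pos: [0.7029, 0.2261, 0.1124]
orientation: [-2.956, -0.357, -0.791]
ft_force: [-2.9, -1.8, 2.6]
finger_gap: 0.142
grip_force: 98.5
```

```bash
cat >> h.py <<'E'
def amap(im):
    c=im["color"];hsv=cv2.cvtColor(c,cv2.COLOR_RGB2HSV); g=hsv[...,2]
    for y in range(262,308):
        print(y,''.join('B' if hsv[y,x,1]>150 and 100<hsv[y,x,0]<130 else 'o' if hsv[y,x,1]>100 and hsv[y,x,0]<20 else '#' if g[y,x]>190 else 'W' if g[y,x]>120 else '.' for x in range(228,315)))
E
python3 - <<'E'
from h import *
s=bot.state();print(s["ft_force"],tipbowl(s))
im=bot.get_image("side");amap(im)
rows(chords(45,[72,216,0,144],6))
E
```

```text
[-2.92642704 -1.77341723  2.55189448] (np.float64(43.14777925034837), np.float64(70.59669492743845), np.float64(28.054890763670084))
262 ####WW.oooooooooooooo.........................................................WW#######
263 ######WW.oooooooooooo..........................................................WW######
264 #######WW.ooooooooooo............................................................WW####
265 #######WW.oooooooooooo............................................................W####
266 ######W.....oooooooooo.............................................................WW##
267 #####W.......ooooooooo..............................................................WW#
268 ####W.........oooooooo...............................................................WW
269 ###W..........ooooooooo...............................................................W
270 ##W...........ooooooooo...............................................................W
271 #W............ooooooooo................................................................
272 WW.............ooooooooo...................
[... 3068 characters left out ...]
WWWWWWWWWWWW
306 #########WWWWWWWWWWWWWWWWWWWW...........................WWWWWWWWWWWWWWWWWWWWWWWWWWWWWWW
307 #########WWWWWWWWWWWWWWWWWWWWWWW.....................WWWWWWWWWWWWWWWWWWWWWWWWWWWWWWWWWW
[-0.25, 0.08, -0.03, 0, 0, 0, -0.24, 0.07, -0.05, 0, 0, 0, -0.22, 0.07, -0.08, 0, 0, 0, -0.17, 0.06, -0.15, 0, 0, 0, -0.16, 0.07, -0.18, 0, 0, 0, -0.16, 0.07, -0.19, 0, 0, 0, 0.16, 0.08, 0.19, 0, 0, 0, 0.15, 0.08, 0.18, 0, 0, 0, 0.18, 0.08, 0.14, 0, 0, 0, 0.21, 0.07, 0.08, 0, 0, 0, 0.23, 0.08, 0.05, 0, 0, 0, 0.24, 0.08, 0.04, 0, 0, 0, -0.16, -0.2, 0, 0, 0, 0, -0.16, -0.19, 0, 0, 0, 0, -0.13, -0.2, -0.03, 0, 0, 0, -0.1, -0.19, -0.1, 0, 0, 0, -0.08, -0.2, -0.14, 0, 0, 0, -0.08, -0.19, -0.14, 0, 0, 0]
```

Chords mix well. Forces are low (about 4 N). Three more.

Emit:
drive_tool --targets '[-0.25,0.08,-0.03,0,0,0,-0.24,0.07,-0.05,0,0,0,-0.22,0.07,-0.08,0,0,0,-0.17,0.06,-0.15,0,0,0,-0.16,0.07,-0.18,0,0,0,-0.16,0.07,-0.19,0,0,0,0.16,0.08,0.19,0,0,0,0.15,0.08,0.18,0,0,0,0.18,0.08,0.14,0,0,0,0.21,0.07,0.08,0,0,0,0.23,0.08,0.05,0,0,0,0.24,0.08,0.04,0,0,0]'

```text
time_s: 16.62
tcp_pos: [0.7134, 0.1741, 0.1098]
orientation: [-2.954, -0.355, -0.787]
ft_force: [-7.6, 2.3, 3.2]
finger_gap: 0.145
grip_force: 99.1
```

Run:
```python
from h import *
s=bot.state();print(s["ft_force"],tipbowl(s))
im=bot.get_image("side");amap(im)
rows([pt(52,0,45),pt(54,0,70)])
rows(chords(45,[0,144],6)+[pt(54,144,45),pt(54,144,70)])
```

```text
[-7.55326678  2.29714442  3.1614292 ] (np.float64(44.34905172481046), np.float64(-3.7732778106299314), np.float64(25.69874570079862))
262 ############WW...............ooooooooo........................................WW#######
263 ##########WW.................ooooooooo.........................................WWWWWWWW
264 ########WW....................oooooooo............................................WWWWW
265 W######WW.....................oooooooo.............................................WWWW
266 WWWW##WW....................WW.oooooooo.............................................WWW
267 WWWWWWW.....................WWWoooooooo..............................................WW
268 WWWWW.......................WWWoooooooo...............................................W
269 WWW.........................WWW.oooooooo...............................................
270 WW...........................WW.oooooooo...............................................
271 WW...........................WW.oooooooo...............................................
272 WW..............................ooooooooo.
[... 2851 characters left out ...]
.......................WWWWWWWWWWWWWWWWWWWWWWW
304 ########WWWWWWWWWWWWWW........................................WWWWWWWWWWWWWWWWWWWWWWWWW
305 ########WWWWWWWWWWWWWWWWW..................................WWWWWWWWWWWWWWWWWWWWWWWWWWWW
306 #########WWWWWWWWWWWWWWWWWWWW...........................WWWWWWWWWWWWWWWWWWWWWWWWWWWWWWW
307 #########WWWWWWWWWWWWWWWWWWWWWWW.....................WWWWWWWWWWWWWWWWWWWWWWWWWWWWWWWWWW
[0.23, 0.02, -0.22, 0, 0, 0, 0.23, 0.02, -0.34, 0, 0, 0]
[-0.15, -0.24, -0.01, 0, 0, 0, -0.16, -0.2, -0.01, 0, 0, 0, -0.13, -0.19, -0.03, 0, 0, 0, -0.1, -0.2, -0.1, 0, 0, 0, -0.08, -0.19, -0.14, 0, 0, 0, -0.08, -0.2, -0.14, 0, 0, 0, 0.1, -0.14, -0.26, 0, 0, 0, 0.21, 0, -0.36, 0, 0, 0]
```

Emit:
drive_tool --targets '[-0.15,-0.24,-0.01,0,0,0,-0.16,-0.2,-0.01,0,0,0,-0.13,-0.19,-0.03,0,0,0,-0.1,-0.2,-0.1,0,0,0,-0.08,-0.19,-0.14,0,0,0,-0.08,-0.2,-0.14,0,0,0,0.1,-0.14,-0.26,0,0,0,0.21,0,-0.36,0,0,0,0,0,0,0,0,0,0,0,0,0,0,0,0,0,0,0,0,0]'

```text
time_s: 18.05
tcp_pos: [0.6436, 0.2398, 0.1528]
orientation: [-2.956, -0.357, -0.789]
ft_force: [-0.1, 0.2, -0.2]
finger_gap: 0.145
grip_force: 98.0
```

```bash
cat >> h.py <<'E'
def bead(im,u,v):
    z=.025
    for _ in range(4):
        p=ray(im,u,v,z); d=p[:2]-B; r=np.hypot(*d)*1e3; z=(23+max(0,r-24)*.384+.8*(r>24))/1e3
    return p
def assess(im,blue,white):
    f=lambda L:np.array([bead(im,*q) for q in L])
    b,w=f(blue),f(white); D=np.linalg.norm(b[:,None]-w[None],axis=2)*1e3
    A=np.vstack([b,w]);DD=np.linalg.norm(A[:,None]-A[None],axis=2)*1e3+np.eye(len(A))*999
    print("blue nn",D.min(1).round(),"white nn",D.min(0).round(),"closest pair",DD.min(1).round())
    print("polar",[(round(np.hypot(*(p[:2]-B))*1e3),round(np.degrees(np.arctan2(p[1]-B[1],p[0]-B[0])-BY))) for p in A])
E
python3 - <<'E'
from h import *
s=bot.state();print(s["ft_force"],tipbowl(s))
im=bot.get_image("side"); save(im,"s2.png",(225,245,325,320),8)
E
```

```text
[-0.09921776  0.24053717 -0.15014955] (np.float64(54.51986016166689), np.float64(146.7251510254227), np.float64(68.61446823581367))
```

View pics/s2.png

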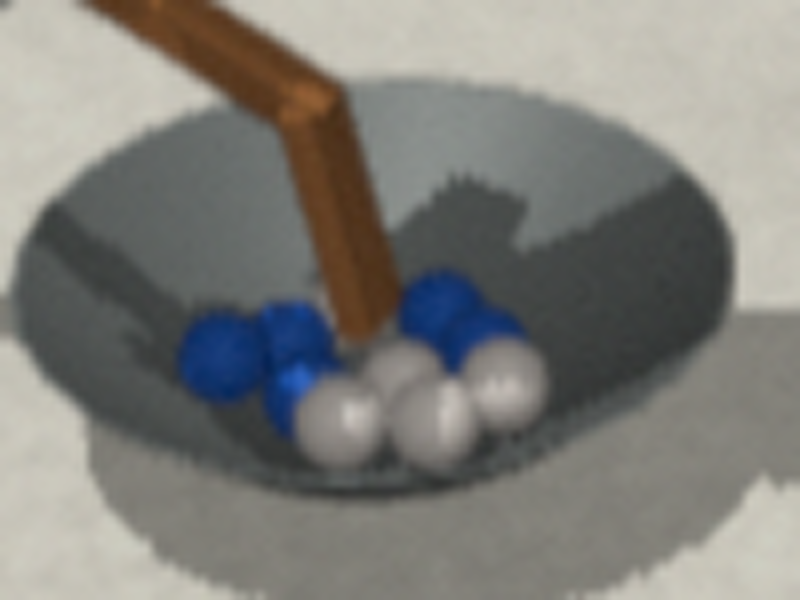

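The picture shows five blue beads at crop (222,356), (295,345), (300,395), (440,315) and (487,350). Four white beads are at (340,422), (432,422), (505,383) and (400,380). The fifth white is behind the blade, near (335,315).

Run:
```python
from h import *
im=bot.get_image("side")
c=lambda L:[(225+x/8-.44,245+y/8-.44) for x,y in L]
assess(im,c([(222,356),(295,345),(300,395),(440,315),(487,350)]),c([(340,422),(432,422),(505,383),(400,380),(345,315)]))
rows([pt(54,146,110)])
```

```text
blue nn [41. 18. 21. 25. 22.] white nn [21. 40. 22. 24. 18.] closest pair [24. 18. 21. 25. 22. 21. 24. 22. 24. 18.]
polar [(40, 70), (22, 42), (26, 104), (25, -73), (30, -125), (36, 137), (43, 171), (41, -155), (13, 182), (21, -8)]
[0.35, 0.01, -0.59, 0, 0, 0]
```

Run:
```python
from h import *
rad=lambda a,rs:[pt(abs(r),a if r>=0 else a+180,zf(abs(r))) for r in rs]
rows([pt(56,120,68),pt(58,95,68),pt(60,70,60),pt(60,70,45),pt(60,70,35)]+rad(70,[60,52,44,36,28,20,12,4])+[pt(4,70,40),pt(20,70,65),pt(50,70,75),pt(50,70,75)])
```

```text
[0.36, -0.07, 0.22, 0, 0, 0, 0.34, 0.11, 0.2, 0, 0, 0, 0.22, 0.27, 0.28, 0, 0, 0, -0.13, 0, 0.21, 0, 0, 0, -0.08, 0, 0.15, 0, 0, 0, -0.01, 0, 0.01, 0, 0, 0, -0.12, 0.07, -0.01, 0, 0, 0, -0.12, 0.08, -0.01, 0, 0, 0, -0.13, 0.07, -0.01, 0, 0, 0, -0.12, 0.07, -0.01, 0, 0, 0, -0.12, 0.07, -0.01, 0, 0, 0, -0.12, 0.08, -0.01, 0, 0, 0, -0.1, 0.07, -0.06, 0, 0, 0, 0.2, 0, -0.35, 0, 0, 0, 0.4, -0.14, -0.25, 0, 0, 0, 0.45, -0.28, 0.06, 0, 0, 0, 0, 0, 0, 0, 0, 0]
```

Emit:
drive_tool --targets '[0.36,-0.07,0.22,0,0,0,0.34,0.11,0.2,0,0,0,0.22,0.27,0.28,0,0,0,-0.13,0,0.21,0,0,0,-0.08,0,0.15,0,0,0,-0.01,0,0.01,0,0,0,-0.12,0.07,-0.01,0,0,0,-0.12,0.08,-0.01,0,0,0,-0.13,0.07,-0.01,0,0,0,-0.12,0.07,-0.01,0,0,0,-0.12,0.07,-0.01,0,0,0,-0.12,0.08,-0.01,0,0,0,-0.1,0.07,-0.06,0,0,0,0.2,0,-0.35,0,0,0,0.4,-0.14,-0.25,0,0,0,0.45,-0.28,0.06,0,0,0,0.15,0,-0.26,0,0,0,0,0,0,0,0,0,0,0,0,0,0,0,0,0,0,0,0,0]'

```text
time_s: 20.65
tcp_pos: [0.7076, 0.2304, 0.1771]
orientation: [-2.956, -0.357, -0.789]
ft_force: [0.1, 0.5, -0.6]
finger_gap: 0.144
grip_force: 98.8
```

Run:
```python
from h import *
s=bot.state();print(s["ft_force"],tipbowl(s))
im=bot.get_image("side");amap(im)
```

```text
[ 0.08830442  0.48120816 -0.57309032] (np.float64(49.40000792579562), np.float64(70.01640088181529), np.float64(92.88616866063438))
262 ############WW................................................................WW#######
263 ##########WW...................................................................WWW#####
264 ########WW.......................................................................WW###W
265 #######WW.........................................................................WW###
266 ######W............................................................................WWW#
267 #####W..............................................................................WWW
268 ####W................................................................................WW
269 ###W..................................................................................W
270 #WW....................................................................................
271 WW.....................................................................................
272 WW..........................................
[... 2563 characters left out ...]
.........BBBBBBBB.....................WWWWWWWWWWWWWWWWWW
301 #W#####WWWWWWW.............................BBB......................WWWWWWWWWWWWWWWWWWW
302 WWW####WWWWWWWWW..................................................WWWWWWWWWWWWWWWWWWWWW
303 #######WWWWWWWWWWWW.............................................WWWWWWWWWWWWWWWWWWWWWWW
304 ########WWWWWWWWWWWWWW........................................WWWWWWWWWWWWWWWWWWWWWWWWW
305 ########WWWWWWWWWWWWWWWWW..................................WWWWWWWWWWWWWWWWWWWWWWWWWWWW
306 ########WWWWWWWWWWWWWW.WWWWWW............................WWWWWWWWWWWWWWWWWWWWWWWWWWWWWW
307 #########WWWWWWWWWWWWWWWWWWWWWWW.....................W.WWWWWWWWWWWWWWWWWWWWWWWWWWWWWWWW
```

Run:
```python
from h import *
im=bot.get_image("side"); save(im,"s3.png",(245,260,310,310),12)
```

```text
(no output)
```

View pics/s3.png

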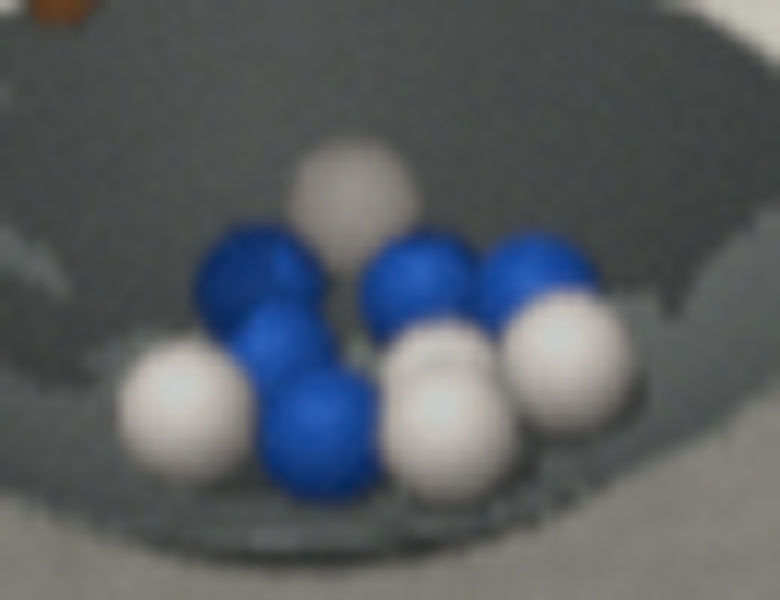

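All ten beads are visible. Blue: (260,288), (288,350), (322,435), (424,292), (538,292). White: (355,200), (187,412), (440,378), (450,432), (567,362). I'm checking the distances.

Run:
```python
from h import *
im=bot.get_image("side");s=bot.state()
c=lambda L:[(245+x/12-.46,260+y/12-.46) for x,y in L]
assess(im,c([(260,288),(288,350),(322,435),(424,292),(538,292)]),c([(355,200),(187,412),(440,378),(450,432),(567,362)]))
# way back: TCP target above seat, tool tilted
R=Ro.from_rotvec(s["orientation"])
print("to above seat",R.inv().apply(np.array([.511,-.112,.206])-s["tcp_pos"])/.06, s["time_s"])
```

```text
blue nn [24. 28. 24. 24. 24.] white nn [24. 24. 24. 24. 26.] closest pair [20. 20. 24. 23. 23. 24. 24. 24. 24. 26.]
polar [(24, -3), (6, 40), (25, 151), (25, -76), (39, -108), (38, -39), (30, 101), (22, -141), (40, 184), (46, -142)]
to above seat [-3.70602502  4.77125213 -2.67792385] 20.8
```

Every bead has one of the other colour 24–28 mm away, against a limit of 36 mm. I'm taking the paddle back.

Emit:
drive_tool --targets '[-0.2,0.27,-0.15,0,0,0,-0.46,0.6,-0.34,0,0,0,-0.46,0.6,-0.34,0,0,0,-0.46,0.6,-0.33,0,0,0,-0.46,0.6,-0.33,0,0,0,-0.46,0.6,-0.33,0,0,0,-0.46,0.6,-0.33,0,0,0,-0.46,0.6,-0.33,0,0,0,-0.29,0.3,-0.2,0,0,0,0,0,0,0,-0.5,0,0,0,0,0,-0.5,0,0,0,0,0,-0.5,0,0,0,0,0,-0.5,0,0,0,0,0,-0.5,0,0,0,0,0,-0.5,0,0,0,0,0,0,0,0,0,0,0,0,0]'

```text
time_s: 22.92
tcp_pos: [0.5191, -0.0977, 0.2043]
orientation: [-3.119, -0.375, 0.002]
ft_force: [0.0, 0.1, -0.9]
finger_gap: 0.147
grip_force: 98.8
```

Run:
```python
from h import *
s=bot.state();R=Ro.from_rotvec(s["orientation"]);M=R.as_matrix();print(np.round(M,3).tolist())
print("to pre-seat",R.inv().apply(np.array([.511,-.112,.059])-s["tcp_pos"])/.06)
a=bot.get_image("top");b=bot.get_image("side")
A=cv2.resize(a["color"][190:330,200:440],None,fx=3.3,fy=3.3,interpolation=2)
cv2.imwrite("pics/l3.png",cv2.cvtColor(A,4))
tip=world(TIP,s);e=world([.132,0,-.019],s)
print(proj(b,tip),proj(b,e)); save(b,"l4.png",(290,110,450,270),3.5)
```

```text
[[0.971, 0.237, -0.001], [0.237, -0.971, 0.0], [-0.001, -0.0, -1.0]]
to pre-seat [-0.18392449  0.20085742  2.42241117]
(np.float64(417.3601551876419), np.float64(193.09295146575448)) (np.float64(309.34685772585175), np.float64(159.68456037923187))
```

View pics/l4.png

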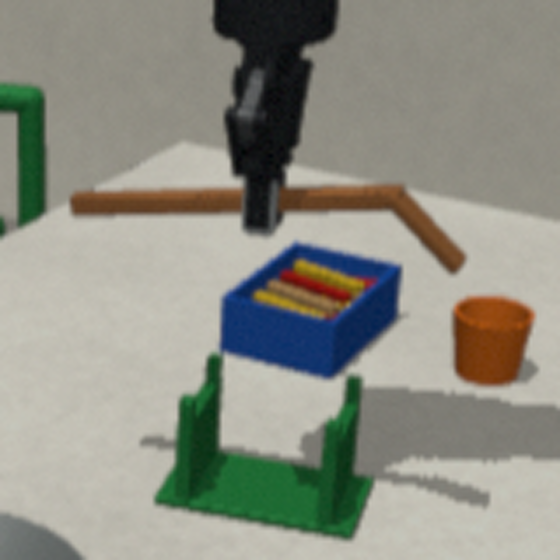

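The handle has slipped about 7° in the grip. Its far end is at crop (75,203), lower than predicted, and the tip at (457,265) is higher. I'll tilt the tool to compensate and go down partway.

Emit:
drive_tool --targets '[-0.1,0.1,0.3,0,0,0,-0.08,0.1,0.6,0,0,0,0,0,0.5,0,0,0,0,0,0.3,0,0,0,0,0,0,0,0.35,0,0,0,0,0,0.35,0,0,0,0,0,0,0,0,0,0,0,0,0]'

```text
time_s: 24.02
tcp_pos: [0.5125, -0.1116, 0.1029]
orientation: [-3.099, -0.373, -0.186]
ft_force: [0.4, 0.3, -0.9]
finger_gap: 0.142
grip_force: 98.8
```

Run:
```python
from h import *
s=bot.state();R=Ro.from_rotvec(s["orientation"])
print("to seat",R.inv().apply(np.array([.5133,-.112,.0565])-s["tcp_pos"])/.06)
b=bot.get_image("side")
# predicted level paddle, same height
yaw=np.radians(13.7);x=np.array([np.cos(yaw),np.sin(yaw),0]);g=world([0,0,-.019],s)
for n,q in (("far",g+x*.132),("tip",g-x*.122-[0,0,.046]),("crank",g-x*.083)): print(n,np.round(proj(b,q),1))
hsv=cv2.cvtColor(b["color"],cv2.COLOR_RGB2HSV)
m=((hsv[...,0]<18)&(hsv[...,1]>110)).astype(np.uint8); m[:,:290]=0;m[:150]=0;m[270:]=0
n,l,st,_=cv2.connectedComponentsWithStats(m)
for k in range(1,n):
    if st[k,4]>25:
        ys,xs=np.where(l==k); i=xs.argmin();j=xs.argmax()
        print(st[k],"left end",xs.min(),ys[xs<xs.min()+3].mean(),"lowest",xs[ys.argmax()],ys.max(),"right",xs.max(),ys[xs>xs.max()-3].mean())
```

```text
to seat [-0.08168883  0.01015088  0.76917181]
far [315.6 198.4]
tip [418.5 232. ]
crank [403.7 211.7]
[377 190  14  11  88] left end 377 194.0 lowest 383 200 right 390 194.36363636363637
[545 192  12  11  28] left end 545 195.25 lowest 552 202 right 556 199.0
[420 195  23  25 472] left end 420 206.17741935483872 lowest 426 219 right 442 200.85714285714286
[316 198  48  11 266] left end 316 200.0 lowest 357 208 right 363 205.21428571428572
[373 205  48  28 321] left end 373 207.6 lowest 417 232 right 420 228.58823529411765
```

Level now. I'm lowering it onto the ribs.

Emit:
drive_tool --targets '[-0.02,0,0.2,0,0,0,-0.02,0,0.2,0,0,0,-0.02,0,0.2,0,0,0,-0.01,0,0.1,0,0,0,0,0,0.04,0,0,0,0,0,0,0,0,0]'

```text
time_s: 24.82
tcp_pos: [0.5134, -0.111, 0.0581]
orientation: [-3.099, -0.374, -0.187]
ft_force: [0.3, -0.1, -0.5]
finger_gap: 0.141
grip_force: 98.8
```

Emit:
drive_tool --targets '[0,0,0.03,0,0,0,0,0,0,0,0,0]'

```text
time_s: 25.08
tcp_pos: [0.5138, -0.1112, 0.0568]
orientation: [-3.099, -0.373, -0.188]
ft_force: [-1.8, 0.3, 4.1]
finger_gap: 0.142
grip_force: 99.5
```

Emit:
drive_tool --targets '[0,0,0,0,0,0,0,0,0,0,0,0,0,0,0,0,0,0,0,0,0,0,0,0,0,0,0,0,0,0,0,0,0,0,0,0]' --hand 0.4

```text
time_s: 25.82
tcp_pos: [0.5135, -0.1111, 0.0563]
orientation: [-3.099, -0.373, -0.187]
ft_force: [0.3, -0.0, -0.3]
finger_gap: 0.7
grip_force: 0.0
```

Emit:
drive_tool --targets '[0,0,-0.2,0,0,0,0,0,-0.5,0,0,0,0,0,-0.8,0,0,0,0,0,-0.9,0,0,0,0,0,-0.9,0,0,0,0.7,0.5,0,0,0,0,0.7,0.5,0,0,0,0,0.7,0.5,0,0,0,0,0,0,0,0,0,0,0,0,0,0,0,0]'

```text
time_s: 27.08
tcp_pos: [0.6327, -0.1737, 0.2681]
orientation: [-3.098, -0.375, -0.186]
ft_force: [0.5, -0.0, 0.1]
finger_gap: 0.699
grip_force: 0.0
```

Run:
```python
from h import *
s=bot.state()
a=bot.get_image("top");b=bot.get_image("side")
A=cv2.resize(a["color"][190:330,210:420],None,fx=3.5,fy=3.5,interpolation=2)[:300*2]
C=cv2.resize(b["color"][190:330,210:420],None,fx=3.5,fy=3.5,interpolation=2)
S=cv2.resize(np.vstack([A,C]),None,fx=.61,fy=.61,interpolation=cv2.INTER_AREA)
cv2.imwrite("pics/f.png",cv2.cvtColor(S,4));print(S.shape)
```

```text
(598, 448, 3)
```

View pics/f.png

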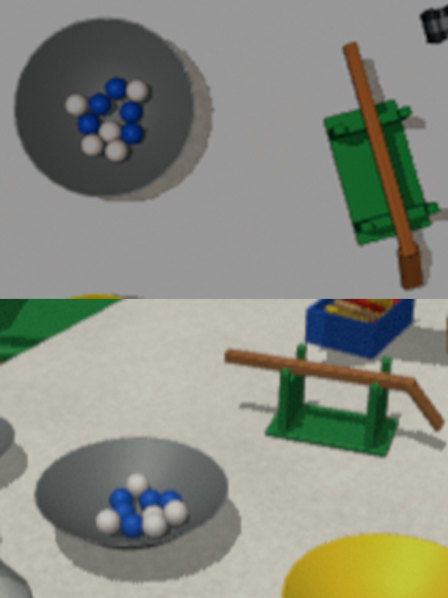

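The final pictures show the paddle lying in its rest. In the top view every bead has one of the other colour about one bead's width away: the largest gap is about 24 px, against a limit of about 33 px. All beads are in the middle of the bowl. I'm handing in.

```bash
python3 -c "
from plant import bot
print(bot.finish_job())"
```

```text
the job is handed in; nothing more can be done
None
```

The beads are well mixed: every bead has one of the other colour about one bead's width away. All ten are still in the bowl, the paddle is back in its rest, and I handed the job in at about 27 s of the 72 s; no verdict was returned.

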